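# Raise the lane arm and push the plate home

## Robot

A 7-joint arm with a two-finger parallel gripper is mounted at the origin on the work surface. World frame = base frame: x ahead of the robot, y to its left, z up, the work surface at z = 0. Lengths are in mm, angles in rad, forces in N, time in s.
With the tool pointing down it reaches from about 400 to 900 mm from the base axis. Payload 5.5 kg.
Tool frame: the origin (TCP) lies on the centre line of the jaws, within the pads' length; the fingertips stand 8 mm ahead of it and the grasp point (between the pads) lies 11 mm behind it (env.tip_reach is the distance from the TCP to the fingertips, in mm); z points along the fingers, y is the direction in which the jaws open and shut (so a half turn about z gives the same grasp; the last joint's range is limited). The gripper opens to 92 mm and grips with 3 to 60 N. Pads are 19 mm wide; open, the fingers measure 130 mm over their backs; the gripper's body (75 mm by 190 mm) begins 47 mm behind the grasp point.
Start: joints at [1.576, 0.501, -0.427, 1.55, 0.221, 1.138, -0.21], TCP at [165.754, -628.51, 234.729] pointing down, gripper open.
Joint ranges: [-2.88, 2.88], [-0.31, 2.03], [-1.54, 1.56], [0.2, 2.42], [-1.41, 4.55], [0.19, 2.02], [-2.57, 2.57]. Speed limits (rad/s): [2.57, 2.57, 3.14, 3.14, 3.14, 3.14, 3.14].

## Interface

Orientations are given as a unit quaternion [x, y, z, w].
In Python, from plant import env, grab_frame, camera_model, spot_in, trace gives the robot as it stands.
- The arm moves only by the tool arm_command, never from a script. Its argument "commands" is a list that holds one entry, the list of rows, each a list of 5 numbers: the shift along the world's x, y, z in cm, then the turn about the world's z in degrees, then the opening, from 0 (shut) to 1 (fully open). A call has 1 to 12 rows; each row shifts and turns the commanded pose from where the row before left it; what a row does not reach is not made up. A row lasts 1/8 s, in which the tool goes at most 62.5 mm and 10.7 degrees, less where a joint would pass 70% of its speed; a pose out of reach is approached as far as the arm can. A call with a gripper value outside its range is refused whole. The fingers move at their own pace and stop on an object; "force" is the grip in N (left out, the last holds). Time passes only in rows, so rows that do not move let the fingers close. It gives the time, the measured TCP pose, the force and the opening at its end, in the units of the state.
- env.sense(): the state, without advancing time (a new reading comes with each control period).
- grab_frame(name): name is "side" or "top" or "wrist"; returns the picture (420x560x3 uint8, blue, green, red); there is no depth.
- camera_model(name): a dict with "fx", "fy", "cx", "cy" (pixels), "rvec" (rotation vector, rad) and "tvec" (3), from world to camera coordinates, as OpenCV has them. Camera axes: x right, y down, z forward; pixel columns grow to the right and rows downward; lengths in mm; the calibration is good to about 2 mm. The wrist camera is an equidistant fisheye: a pixel r from the principal point sees the ray r / f radians off the axis. A picture is of the moment at which its call begins: read the wrist's pose just before it. camera_model takes no time and is no camera call; for the wrist camera it gives the pose at the moment of the call.
- env.job_done(): hands the job in, once; it reports no verdict.
Trained networks look in the newest picture that a camera, given by its name, has taken for a name from the list of things; names that differ only in an ending like _2 or _b are one class to them, and where a whole thing is asked for, a point or a joint stands for the part that bears it (a point fixed in the world has none). Each returns a list of dicts, best first, with "score" (0 to 1); they miss things now and then, are a little off and sometimes report something else, mostly with a low value. They report only what shows in the picture. A call takes as long as a camera call. They do not tell look-alikes from the thing itself.
- spot_in(camera, label): "xyz" ([x, y, z] in mm, in world coordinates, good to about 4 mm: the middle of the surface that is visible of it).
- trace(camera, label): "region" (420x560 bool, what is visible of it).
The state is a dict: "clock": time; "joints": joint angles; "joint_vel": joint speeds; "tau": joint torques, N m; "ee_pos": TCP position; "ee_rot": TCP orientation; "ft_force": force on the tool from outside, world axes, zero at the start; "ft_torque": the same for the moment, N m; "opening": finger opening in mm.
Only numpy, scipy, OpenCV 4.12 (cv2) and the standard library are available. Lean on these libraries where they do the work, as an engineer would, in place of code of your own. Each camera call takes 0.05 s, during which the arm holds its last target. There are 200 camera calls.

## Task

Push the counterweighted arm that bars the plate lane up past its balance point, steadily rather than flinging it, so that it stays raised by itself when you let go. Then push the white well plate along the lane, under the raised arm, until it sits fully home against the blue end wall. Only push: the plate must stay down on the lane, never lifted or tipped, and the jar, bottle and tip box beside the lane are to be left alone.

Things in the scene. Friction and masses are not known exactly. Their poses are not given: they have to be found in the camera images.
- station: Fixed plate lane of a bench analyser. Origin on the bench on the lane's centre line, below the barrier arm; x runs along the lane to the end wall, y left across it, z up. White lane bed x=-170 to 98, y=-85 to 85, top at z=70 mm; aluminium guide rails, inner faces at y=+-66, 14 mm high.
- end_wall (a point): Foot of the blue end wall's face on the lane bed, at the centre line, 98 mm beyond the arm's plane; the wall's top is 115 mm above the bench. The plate is fully home when its rear face meets it: plate centre 43 mm before this point, 55 mm past the arm's plane.
- weight_guard (a point): Top of the clear guard over the steel counterweight, on the pod right of the lane (station y=-85 to -178, x=-50 to 50, up to z=178 mm). The weight inside cannot be reached.
- barrier (a joint): Angle of the barrier arm: 0 = level across the lane (start); grows as its free left end rises. Balance point near 0.9 rad: below it the arm falls back, above it it swings on by itself to its stop at 1.48 rad, nearly upright, and stays. About 1 N at the free end raises it; slightly damped.
- barrier_pivot (a point): Pivot of the barrier arm, at x=0, y=-100, z=113 mm of the station. The arm turns about the station's x axis. The point's y axis runs along the arm to its free end.
- barrier_tip (a point): Underside of the black cap at the arm's free end, 240 mm from the pivot, 9 mm below the arm's centre line, 104 mm over the bench at start. Aluminium bar 20 mm wide, 16 high; cap 40 mm long, 22 wide, 18 high, ending 260 mm from the pivot. Left of the lane bed (station y=85 to 160 mm) the arm overhangs open bench: a fingertip can go under it there.
- plate_center (a point): Centre of the loose white deep-well plate, 86 mm along the lane, 128 across, 44 high, 0.15 to 0.3 kg. It stands on the lane bed between the rails, centre 73 to 93 mm before the arm's plane, 92 mm above the bench. The lowered arm reaches 9 mm below the plate's top and blocks it.
- jar_center (a point): Bystander: white jar, 60 mm across, 85 mm high, standing on the bench left of the end wall. Point at its centre.
- bottle_center (a point): Bystander: white bottle with blue cap, 66 mm across, 170 mm high, standing on the bench right of the lane. Point at its centre.
- tipbox_center (a point): Bystander: grey pipette tip box with clear cover, 122 x 77 x 60 mm, on the bench left of the lane, nearer the robot than the arm. Point at its centre.
There are look-alikes about, which are no part of the job. Leave any green look-alike of the part that bears plate_center alone.

How it is judged:
By the outcome, as a careful person would: the job done as asked, in the order asked, and still so for the second after the job is handed in, with the robot touching nothing.
It also fails if it takes over 48 s, if anything falls off the work surface, if the arm or the gripper's body presses on something with over 40 N, if the wrist force passes 120 N, or if a joint passes its speed limit or range.

## Working session

There is one attempt and no reset: what is moved stays moved. The work goes in short steps, Python scripts to look and compute and a tool call to move; the robot and the scene stay as the last step left them, time stands still between calls to the robot, and variables do not carry over. Pictures are saved under pics/ and viewed, about 8 in all and at most 12, crops included, and the job is handed in when it is done.

Besides the shell and the picture viewer there is one more tool, called as name(argument=value, ...) on one line, values as JSON. arm_command: Moves the arm, as the interface text tells. Its arguments: {"type":"object","properties":{"commands":{"type":"array"},"force":{"type":"number"}},"required":["commands"]}

```bash
mkdir -p pics; ls; cat > h.py <<'E'
import numpy as np, cv2
from plant import env, grab_frame, camera_model, spot_in, trace
def proj(cam,p):
    m=camera_model(cam);K=np.array([[m['fx'],0,m['cx']],[0,m['fy'],m['cy']],[0,0,1.]])
    return cv2.projectPoints(np.float64(p).reshape(-1,3),np.float64(m['rvec']),np.float64(m['tvec']),K,None)[0].reshape(-1,2)
E
python3 - <<'E'
from h import *
fs=[grab_frame(c) for c in ('side','top')]
for c,f in zip(('side','top'),fs): cv2.imwrite(f'pics/{c}0.png',f)
for c in ('side','top'):
    for l in ('station','end_wall','weight_guard','barrier','barrier_pivot','barrier_tip','plate_center','jar_center','bottle_center','tipbox_center'):
        try: print(c,l,[(np.round(d['xyz']).tolist(),round(d['score'],2)) for d in spot_in(c,l)][:3])
        except Exception as e: print(c,l,e)
s=env.sense();print(s['clock'],s['ee_pos'],s['ee_rot'],s['ft_force'],s['opening'])
E
```

```text
pics
side station [([583.0, 117.0, 70.0], 0.93)]
side end_wall [([581.0, 115.0, 74.0], 0.86), ([573.0, 44.0, 122.0], 0.59)]
side weight_guard [([582.0, 112.0, 70.0], 0.76)]
side barrier [([570.0, 44.0, 119.0], 0.91), ([583.0, 113.0, 74.0], 0.21)]
side barrier_pivot [([573.0, 42.0, 122.0], 0.95)]
side barrier_tip [([575.0, 45.0, 119.0], 0.95)]
side plate_center [([358.0, -107.0, 45.0], 0.75), ([652.0, 422.0, 41.0], 0.75), ([583.0, 114.0, 74.0], 0.72)]
side jar_center [([685.0, 271.0, 58.0], 0.85)]
side bottle_center [([518.0, -161.0, 87.0], 0.96), ([583.0, 114.0, 70.0], 0.61)]
side tipbox_center [([383.0, 359.0, 62.0], 0.91)]
top station [([606.0, 63.0, 84.0], 0.68)]
top end_wall [([601.0, 60.0, 85.0], 0.78), ([575.0, 72.0, 121.0], 0.38)]
top weight_guard [([600.0, 63.0, 84.0], 0.38)]
top barrier [([575.0, 71.0, 117.0], 0.63)]
top barrier_pivot [([576.0, 74.0, 122.0], 0.71)]
top barrier_tip [([573.0, 76.0, 122.0], 0.77)]
top plate_center [([696.0, -208.0, 43.0], 0.95), ([656.0, 397.0, 44.0], 0.87), ([483.0, 70.0, 115.0], 0.81)]
top jar_center [([698.0, 244.0, 82.0], 0.6)]
top bottle_center [([523.0, -172.0, 117.0], 0.81)]
top tipbox_center [([387.0, 334.0, 64.0], 0.72)]
1.1 [ 165.77499276 -628.49218986  234.72667952] [ 9.91699738e-01  1.28575381e-01  1.80901040e-05 -9.93334195e-07] [-0.32637333 -0.65453347  0.52650097] 92.02589910353895
```

View pics/top0.png

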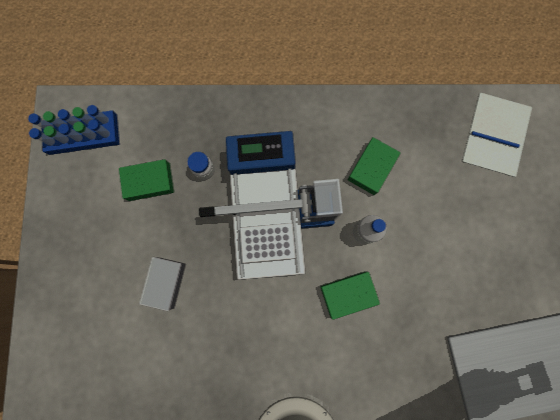

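View pics/side0.png

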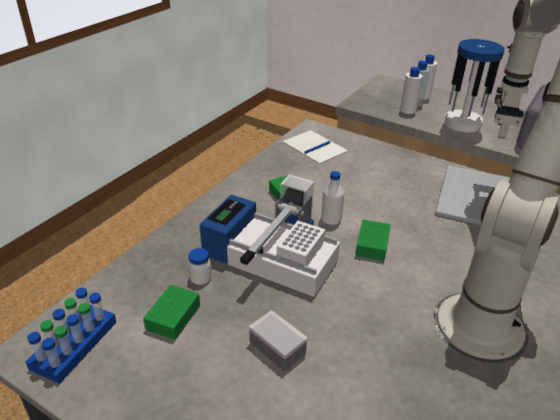

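The top view has the lane centred near (266,225), the blue wall at the top near (262,165), the arm from the pod at (315,203) to its black cap at (207,212), and the white plate at (266,243). The green blocks are look-alikes. Next I fit the station pose from an enlarged crop.

```bash
python3 - <<'E'
from h import *
f=cv2.imread('pics/top0.png')
c=cv2.resize(f[130:285,190:350],None,fx=5,fy=5,interpolation=cv2.INTER_CUBIC)[:, :800]
cv2.imwrite('pics/c1.png',cv2.resize(c,None,fx=.77,fy=.77) if c.shape[0]>600 else c)
print(c.shape)
th=0.07
def st(p,x,y,th): 
    p=np.float64(p);R=np.array([[np.cos(th),-np.sin(th),0],[np.sin(th),np.cos(th),0],[0,0,1]]);return p@R.T+[x,y,0]
print(proj('top',[[575,72,120],[675,72,120],[575,172,120]]))
E
```

```text
(775, 800, 3)
[[266.83984664 206.86819096]
 [267.17410953 166.60125732]
 [225.547828   206.83042234]]
```

View pics/c1.png

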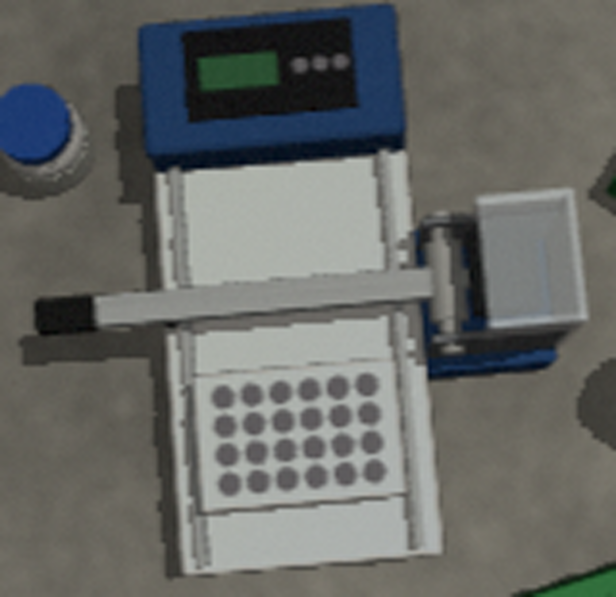

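```bash
cat >> h.py <<'E'
def st(p,q):
    x,y,th=q;p=np.float64(p);R=np.array([[np.cos(th),-np.sin(th),0],[np.sin(th),np.cos(th),0],[0,0,1]]);return p@R.T+[x,y,0]
E
python3 - <<'E'
from h import *
from scipy.optimize import least_squares
P=[[-170,85,70],[-170,-85,70],[11,160,122],[-11,160,122],[98,85,70],[98,-85,70]]
C=[[184,574],[441,552],[36,299],[36,333],[158,170],[407,152]]
PL=[[43,64,114],[43,-64,114],[-43,-64,114],[-43,64,114]];CL=[[193,377],[388,360],[405,495],[205,512]]
uv=np.array(C+CL)/3.85+[190,130]
def r(q):
    pl=np.array(PL)+[q[3],q[4],0]
    return (proj('top',st(np.vstack([P,pl]),q[:3]))-uv).ravel()
s=least_squares(r,[570,70,0.07,-83,0],x_scale=[1,1,.01,1,1],loss='soft_l1');q=s.x
print(q,r(q).round(1).reshape(-1,2).tolist())
for n,p in dict(wall=[98,0,70],tip=[0,140,104],plate=[q[3],q[4],92],guard=[0,-130,178]).items(): print(n,st(p,q[:3]).round(1))
side=cv2.imread('pics/side0.png')
pl=np.array(PL)+[q[3],q[4],0]
for p in proj('side',st(np.vstack([P,pl]),q[:3])): cv2.circle(side,tuple(int(v) for v in p.round()),1,(0,0,255),-1)
cv2.imwrite('pics/s1.png',cv2.resize(side[150:370,130:380],None,fx=2.7,fy=2.7,interpolation=cv2.INTER_CUBIC))
E
```

```text
[ 5.76839332e+02  7.58784935e+01  8.75760687e-02 -8.90072248e+01
  2.12969154e+00] [[-0.3, 0.5], [1.3, 0.4], [-0.5, -0.5], [0.0, -0.3], [-0.6, 0.4], [0.4, -0.6], [-0.5, -0.3], [1.6, -0.4], [0.4, 0.3], [-1.2, 0.4]]
wall [674.5  84.4  70. ]
tip [564.6 215.3 104. ]
plate [488.   70.2  92. ]
guard [588.2 -53.6 178. ]
```

View pics/s1.png

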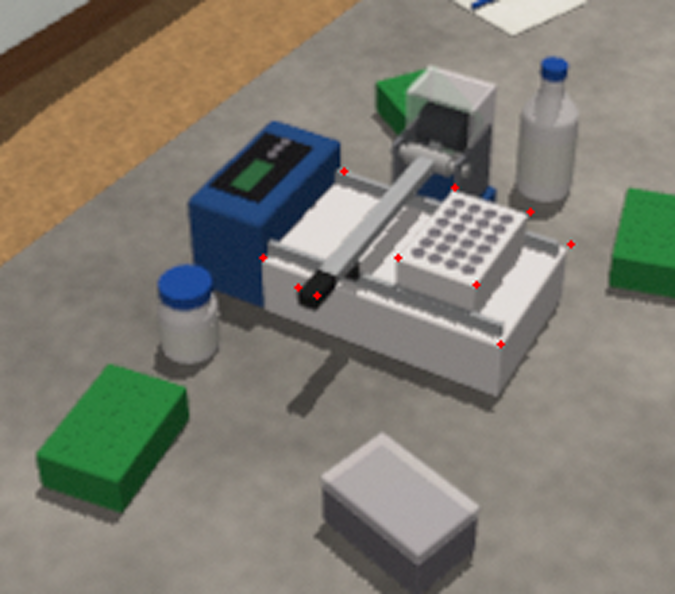

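The fit agrees in both views: the station origin is at (577,76), its heading is 5.0°, and the plate centre is about 88 mm before the arm.

The tool can only point down, so it can't hook under the arm. I'll press shut fingers lightly against the arm's end face and push up along its arc. First I move to the left of the arm's free end.

arm_command(commands=[[[3.5,3.65,0.5,4,0],[3.5,3.65,0.5,4,0],[3.5,3.65,0.5,4,0],[3.5,3.65,0.5,4,0],[3.5,3.65,0.5,4,0],[3.5,3.65,0.5,4,0],[3.5,3.65,0.5,4,0],[3.5,3.65,0.5,4,0],[3.5,3.65,0.5,4,0]]], force=20)

```text
clock: 2.22
ee_pos: [481.7, -298.9, 280.2]
ee_rot: [0.903, 0.43, 0.0, 0.0]
ft_force: [0.6, 0.2, -0.7]
opening: 6.3
```

arm_command(commands=[[[0.7,5.2,0,4,0],[0.7,5.2,0,4,0],[0.7,5.2,0,4,0],[0.7,5.2,0,4,0],[0.7,5.2,0,4,0],[0.7,5.2,0,4,0],[0.7,5.2,0,4,0],[0.7,5.2,0,4,0],[0.7,5.2,0,4,0],[0.7,5.2,0,4,0],[0.7,5.2,0,4,0]]])

```text
clock: 3.6
ee_pos: [558.2, 273.3, 279.8]
ee_rot: [0.677, 0.736, 0.0, 0.0]
ft_force: [0.1, 1.0, 0.4]
opening: 0.7
```

arm_command(commands=[[[0,0,-3.8,0,0],[0,0,-3.8,0,0],[0,0,-3.8,0,0],[0,0,-3.8,0,0],[0,0,-3.8,0,0],[0.1,-1.0,0,0,0],[0.1,-1.0,0,0,0],[0,0,0,0,0]]])

```text
clock: 4.6
ee_pos: [561.6, 250.7, 91.6]
ee_rot: [0.678, 0.735, 0.001, 0.001]
ft_force: [-0.6, 1.3, 0.7]
opening: 0.6
```

```bash
python3 - <<'E'
from h import *
f=grab_frame('side');cv2.imwrite('pics/s2.png',cv2.resize(f[130:350,150:400],None,fx=2.7,fy=2.7,interpolation=cv2.INTER_CUBIC))
print(env.sense()['ee_pos'],env.sense()['ft_force'])
E
```

```text
[561.26157309 251.4964186   91.56231102] [ 0.77767487 -0.2996939   0.32382034]
```

View pics/s2.png

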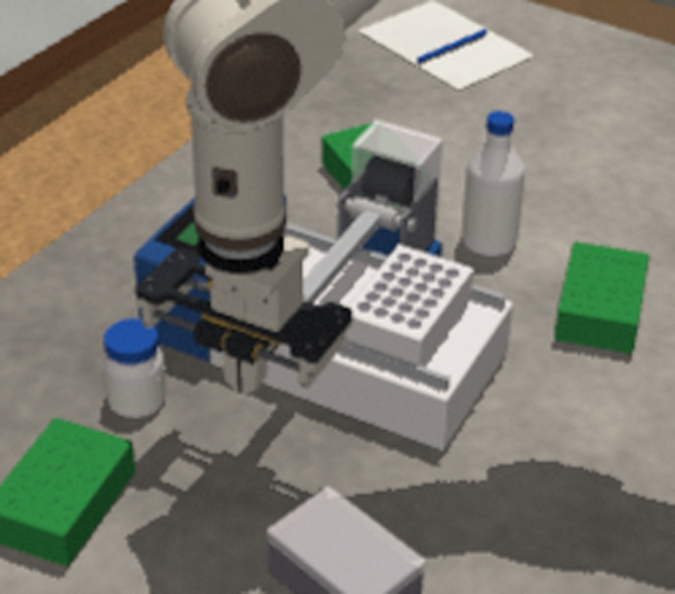

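The side view shows the shut fingers at (245,365), just left of the cap, with the body clear over the arm and above the jar. Now I creep in to contact.

arm_command(commands=[[[0.05,-0.5,0,0,0],[0,0,0,0,0],[0,0,0,0,0]]])

```text
clock: 5.03
ee_pos: [560.8, 249.0, 91.0]
ee_rot: [0.677, 0.736, 0.002, -0.0]
ft_force: [1.4, 4.4, 3.0]
opening: 0.3
```

arm_command(commands=[[[0,-0.2,0,0,0],[0,0,0,0,0],[0,0,0,0,0]]])

```text
clock: 5.4
ee_pos: [560.7, 249.1, 91.0]
ee_rot: [0.676, 0.737, 0.003, -0.001]
ft_force: [1.9, 10.2, 1.7]
opening: 0.5
```

arm_command(commands=[[[0,-0.2,0,0,0],[0,0,0,0,0],[0,0,0,0,0]]])

```text
clock: 5.78
ee_pos: [560.7, 249.1, 91.2]
ee_rot: [0.676, 0.737, 0.004, -0.002]
ft_force: [2.2, 12.7, -0.0]
opening: 0.5
```

arm_command(commands=[[[0,0,0.5,0,0],[0,0,0.5,0,0],[0,0,0.5,0,0],[0,0,0.5,0,0],[0,0,0.6,0,0],[0,-0.05,0.6,0,0],[0,-0.05,0.6,0,0],[0,-0.1,0.6,0,0],[0,-0.1,0.6,0,0]]])

```text
clock: 6.9
ee_pos: [560.9, 245.3, 141.5]
ee_rot: [0.676, 0.737, 0.004, -0.001]
ft_force: [2.8, 11.7, 1.2]
opening: 0.5
```

```bash
python3 - <<'E'
from h import *
f=grab_frame('side');cv2.imwrite('pics/s3.png',cv2.resize(f[130:350,150:400],None,fx=2.7,fy=2.7,interpolation=cv2.INTER_CUBIC))
print(env.sense()['ee_pos'],env.sense()['ft_force'])
E
```

```text
[561.02047549 245.22845443 142.25070898] [ 1.96481888 10.31324561  1.90740252]
```

View pics/s3.png

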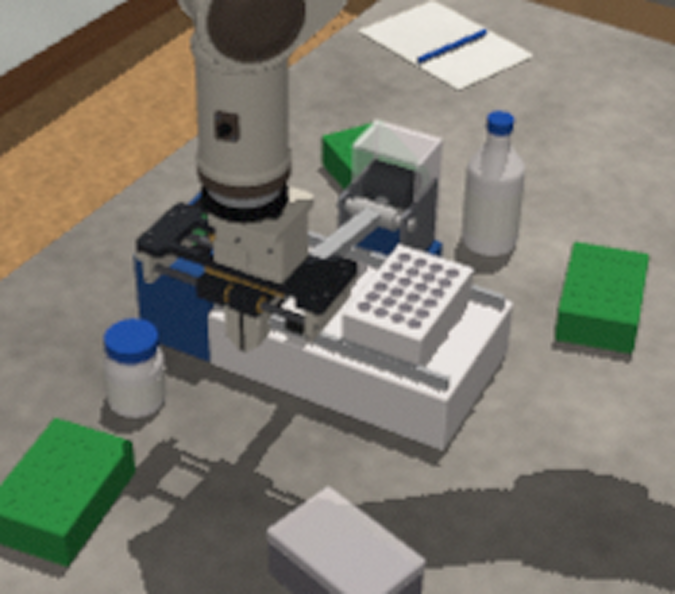

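The TCP rose 50 mm and moved in 4 mm, which matches the end-corner arc at 0.2 rad. The picture also shows the arm inclined and clinging to the finger. I continue along the arc and ease off the inward bias.

arm_command(commands=[[[0.02,-0.2,1.3,0,0],[0.02,-0.25,1.25,0,0],[0.03,-0.35,1.25,0,0],[0.03,-0.4,1.25,0,0],[0.04,-0.45,1.2,0,0],[0.04,-0.5,1.15,0,0]]])

```text
clock: 7.7
ee_pos: [563.0, 221.4, 215.6]
ee_rot: [0.676, 0.737, 0.003, -0.0]
ft_force: [3.6, 7.0, 2.7]
opening: 0.2
```

arm_command(commands=[[[0.05,-0.6,1.15,0,0],[0.05,-0.65,1.1,0,0],[0.06,-0.7,1.1,0,0],[0.06,-0.75,1.0,0,0]]])

```text
clock: 8.2
ee_pos: [564.3, 192.1, 258.2]
ee_rot: [0.677, 0.736, 0.001, 0.0]
ft_force: [-0.8, 4.0, 1.9]
opening: 0.7
```

```bash
python3 - <<'E'
from h import *
f=grab_frame('side');cv2.imwrite('pics/s4.png',cv2.resize(f[70:350,150:400],None,fx=2.1,fy=2.1,interpolation=cv2.INTER_CUBIC))
print(env.sense()['ee_pos'],env.sense()['ft_force'])
E
```

```text
[565.01397621 190.10540126 258.9026567 ] [ 0.01005902 -0.6510664   0.67211515]
```

View pics/s4.png

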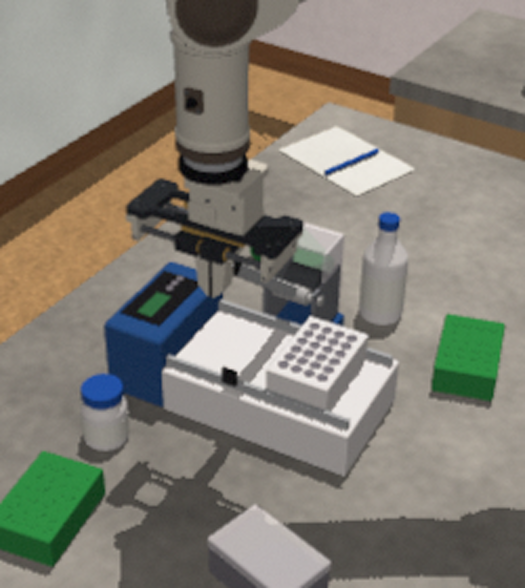

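The lane is clear under the arm, which is held at about 0.7 rad. The near-zero force is expected close to balance. I continue slowly past the balance point.

arm_command(commands=[[[0.06,-0.8,0.75,0,0],[0.06,-0.8,0.75,0,0],[0.07,-0.8,0.7,0,0],[0.07,-0.8,0.7,0,0],[0.07,-0.9,0.7,0,0],[0.07,-0.9,0.65,0,0],[0.08,-0.9,0.6,0,0],[0.08,-0.9,0.6,0,0]]])

```text
clock: 9.25
ee_pos: [569.9, 122.7, 312.1]
ee_rot: [0.677, 0.736, -0.0, 0.0]
ft_force: [-0.1, 0.3, -0.1]
opening: 0.4
```

```bash
python3 - <<'E'
from h import *
f=grab_frame('side');cv2.imwrite('pics/s5.png',cv2.resize(f[70:270,200:360],None,fx=3,fy=3,interpolation=cv2.INTER_CUBIC))
print(env.sense()['ee_pos'],env.sense()['ft_force'])
E
```

```text
[570.63662403 121.3844693  312.71809293] [ 0.81868693 -1.29992775  0.11678499]
```

View pics/s5.png

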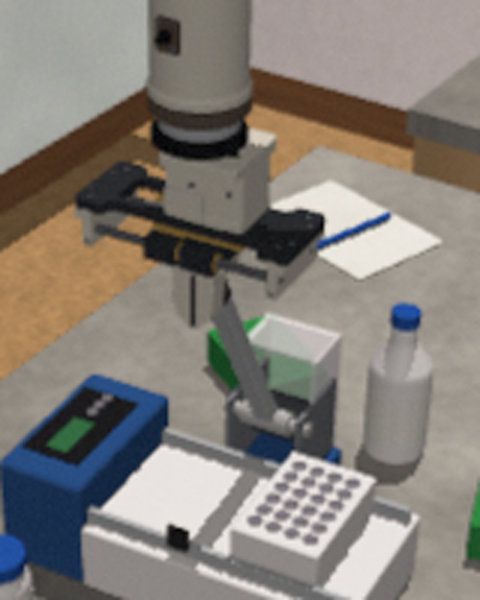

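The arm is up at about 1.05 rad, past balance, with its cap by the finger at (220,290). I back off to the left and check that it stays up.

arm_command(commands=[[[0,0.5,0,0,0],[-0.1,1.5,0,0,0],[-0.2,2.0,0,0,0],[-0.3,3.0,0,0,0],[-0.3,4.0,0,0,0],[0,0,0,0,0],[0,0,0,0,0]]])

```text
clock: 10.18
ee_pos: [560.3, 234.4, 311.4]
ee_rot: [0.676, 0.737, -0.0, -0.0]
ft_force: [0.5, -0.4, -0.3]
opening: 0.4
```

```bash
python3 - <<'E'
from h import *
f=grab_frame('side');cv2.imwrite('pics/s6.png',cv2.resize(f[70:270,200:360],None,fx=3,fy=3,interpolation=cv2.INTER_CUBIC))
print(env.sense()['ee_pos'],env.sense()['ft_force'])
q=(576.84,75.88,.0876)
print([(np.array(p)-[200,70])*3 for p in proj('side',st([[0,-100+250*np.cos(t),113+250*np.sin(t)] for t in (0.9,1.2,1.48)],q))])
E
```

```text
[560.7605884  233.38778781 311.37486931] [-0.34641637 -0.18379644  0.13663655]
[array([189.54077776, 317.92366951]), array([226.98032708, 243.89118246]), array([264.07319553, 193.13264191])]
```

View pics/s6.png

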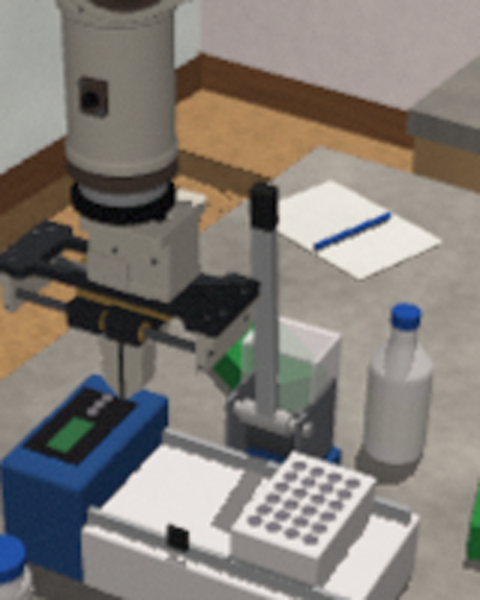

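The arm stands at its 1.48 stop: the cap is at (264,190), exactly where predicted. Next I go behind the plate.

arm_command(commands=[[[-2.5,-2.9,0,0,0],[-2.5,-2.9,0,0,0],[-2.5,-2.9,0,0,0],[-2.5,-2.9,0,0,0],[-2.5,-2.9,0,0,0],[-2.3,-2.7,0,0,0],[0,0,-4,0,0],[0,0,-4,0,0],[0,0,-4,0,0],[0,0,0,0,0]]])

```text
clock: 11.48
ee_pos: [410.5, 60.6, 189.8]
ee_rot: [0.677, 0.736, -0.002, -0.003]
ft_force: [-1.1, -0.0, 0.4]
opening: 0.4
```

arm_command(commands=[[[0,0,-3,0,0],[0,0,-3,0,0],[0,0,-2.5,0,0],[0,0,-1.0,0,0],[0,0,-0.8,0,0],[0,0,0,0,0]]])

```text
clock: 12.22
ee_pos: [413.4, 61.4, 89.3]
ee_rot: [0.677, 0.736, 0.0, 0.0]
ft_force: [-0.2, 0.3, -0.3]
opening: -0.0
```

```bash
python3 - <<'E'
from h import *
f=grab_frame('side');cv2.imwrite('pics/s7.png',cv2.resize(f[70:290,200:400],None,fx=2.7,fy=2.7,interpolation=cv2.INTER_CUBIC))
print(env.sense()['ee_pos'],env.sense()['ft_force'])
E
```

```text
[413.47993538  61.47819882  89.43208737] [-0.43376453 -0.13029526  0.03444313]
```

View pics/s7.png

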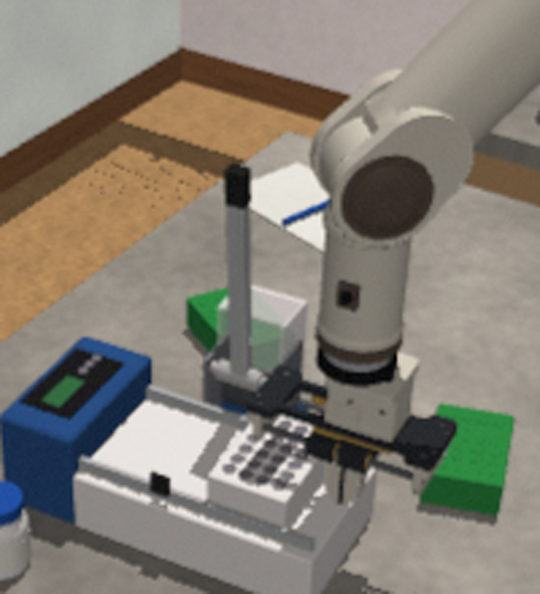

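The fingers are behind the plate at (345,480), on the centre line and clear of the guard. I push along the lane.

arm_command(commands=[[[0.8,0.07,0,0,0],[0.8,0.07,0,0,0],[1.0,0.09,0,0,0],[1.2,0.1,0,0,0],[1.2,0.1,0,0,0],[1.2,0.11,0,0,0],[1.2,0.1,0,0,0],[1.2,0.11,0,0,0],[1.2,0.1,0,0,0],[1.2,0.11,0,0,0],[1.2,0.1,0,0,0],[1.2,0.11,0,0,0]]])

```text
clock: 13.78
ee_pos: [547.6, 73.2, 88.7]
ee_rot: [0.677, 0.736, -0.0, -0.0]
ft_force: [-0.8, 1.0, 0.4]
opening: 0.4
```

arm_command(commands=[[[0.5,0.04,0,0,0],[0.5,0.05,0,0,0],[0,0,0,0,0]]])

```text
clock: 14.15
ee_pos: [557.3, 74.2, 88.8]
ee_rot: [0.677, 0.736, 0.0, 0.0]
ft_force: [0.6, -0.7, -0.0]
opening: 0.4
```

arm_command(commands=[[[0.4,0.03,0,0,0],[0.4,0.04,0,0,0],[0,0,0,0,0]]])

```text
clock: 14.52
ee_pos: [565.4, 74.8, 88.8]
ee_rot: [0.677, 0.736, 0.0, 0.0]
ft_force: [0.1, 0.3, -0.1]
opening: 0.1
```

arm_command(commands=[[[0.2,0.02,0,0,0],[0.2,0.02,0,0,0],[0,0,0,0,0]]])

```text
clock: 14.9
ee_pos: [569.1, 75.2, 88.7]
ee_rot: [0.677, 0.736, 0.0, 0.0]
ft_force: [0.3, -0.5, 0.4]
opening: 0.3
```

arm_command(commands=[[[0.2,0.02,0,0,0],[0,0,0,0,0],[0,0,0,0,0]]])

```text
clock: 15.28
ee_pos: [570.9, 75.3, 88.7]
ee_rot: [0.677, 0.736, 0.0, 0.0]
ft_force: [-0.7, -0.2, 0.5]
opening: 0.4
```

arm_command(commands=[[[0.2,0.02,0,0,0],[0.2,0.02,0,0,0],[0,0,0,0,0]]])

```text
clock: 15.65
ee_pos: [571.0, 75.3, 88.3]
ee_rot: [0.677, 0.736, -0.003, -0.002]
ft_force: [-12.2, -2.8, 9.4]
opening: 0.4
```

```bash
python3 - <<'E'
from h import *
f=grab_frame('side');cv2.imwrite('pics/s8.png',cv2.resize(f[70:290,200:400],None,fx=2.7,fy=2.7,interpolation=cv2.INTER_CUBIC))
print(env.sense()['ee_pos'],env.sense()['ft_force'])
for c in('side','top'):
  if c=='top': grab_frame(c)
  print(c,[(np.round(d['xyz']).tolist(),round(d['score'],2)) for d in spot_in(c,'plate_center')])
E
```

```text
[570.99556827  75.2998535   88.32860112] [-12.96421615  -1.84735455  10.58288462]
side [([647.0, 422.0, 40.0], 0.74), ([359.0, -106.0, 44.0], 0.65), ([625.0, 123.0, 113.0], 0.57)]
top [([660.0, 395.0, 43.0], 0.84), ([700.0, -210.0, 44.0], 0.63), ([315.0, -88.0, 46.0], 0.39)]
```

View pics/s8.png

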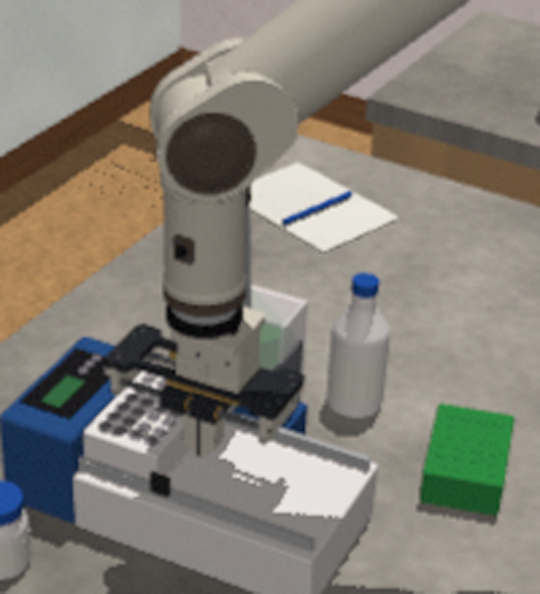

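The plate's rear face is at the wall and motion stopped firmly (13 N) at TCP station x of -6 mm, against -7 predicted. I back off and rise clear.

arm_command(commands=[[[-0.4,-0.03,0,0,0],[-0.8,-0.07,0,0,0],[-2.5,-0.22,0,0,0],[-4.0,-0.35,0,0,0],[-4.0,-0.35,0,0,0],[0,0,3,0,0],[0,0,4,0,0],[0,0,4,0,0],[0,3,3,0,0],[0,5,3,0,0],[0,5,0,0,0],[0,5,0,0,0]]])

```text
clock: 17.35
ee_pos: [458.5, 246.8, 259.4]
ee_rot: [0.678, 0.735, 0.001, 0.001]
ft_force: [0.4, 0.1, -0.3]
opening: 0.4
```

arm_command(commands=[[[-0.5,5,0,0,0],[-0.5,5,0,0,0],[-0.5,5,0,0,0],[0,0,0,0,0],[0,0,0,0,0]]])

```text
clock: 17.98
ee_pos: [442.7, 395.3, 258.4]
ee_rot: [0.677, 0.736, -0.0, 0.0]
ft_force: [0.5, -0.1, -0.3]
opening: 0.3
```

```bash
python3 - <<'E'
from h import *
q=(576.84,75.88,.0876)
f=grab_frame('top');t=grab_frame('side')
for l in('plate_center','barrier','jar_center','bottle_center','tipbox_center'):
  for c in('side','top'): print(c,l,[(np.round(d['xyz']).tolist(),round(d['score'],2)) for d in spot_in(c,l)][:4])
for im,c in((f,'top'),(t,'side')):
  for p in proj(c,st([[98,64,114],[98,-64,114],[12,-64,114],[12,64,114]],q)): cv2.circle(im,tuple(int(v) for v in p.round()),0,(0,0,255),-1)
a=cv2.resize(f[110:260,190:340],(400,400),interpolation=cv2.INTER_CUBIC);b=cv2.resize(t[90:290,190:390],(400,400),interpolation=cv2.INTER_CUBIC)
cv2.imwrite('pics/fin.png',np.hstack([a,b]));s=env.sense();print(s['clock'],s['ee_pos'],s['ft_force'])
E
```

```text
side plate_center [([745.0, -192.0, 47.0], 0.67), ([653.0, 420.0, 40.0], 0.66), ([589.0, 42.0, 102.0], 0.54), ([582.0, -8.0, 219.0], 0.17)]
top plate_center [([660.0, 398.0, 43.0], 0.74), ([627.0, 79.0, 116.0], 0.69), ([701.0, -209.0, 44.0], 0.55)]
side barrier [([577.0, -7.0, 216.0], 0.83)]
top barrier [([578.0, -17.0, 191.0], 0.9), ([565.0, 55.0, 68.0], 0.69), ([386.0, 334.0, 59.0], 0.52)]
side jar_center [([681.0, 271.0, 59.0], 0.67)]
top jar_center [([696.0, 243.0, 83.0], 0.89)]
side bottle_center [([515.0, -161.0, 82.0], 0.82)]
top bottle_center [([523.0, -173.0, 116.0], 0.61)]
side tipbox_center [([381.0, 360.0, 62.0], 0.84)]
top tipbox_center [([386.0, 335.0, 62.0], 0.75)]
18.575 [442.96698529 395.43352238 258.76526422] [-0.50437869  0.33501287  0.61211959]
```

View pics/fin.png

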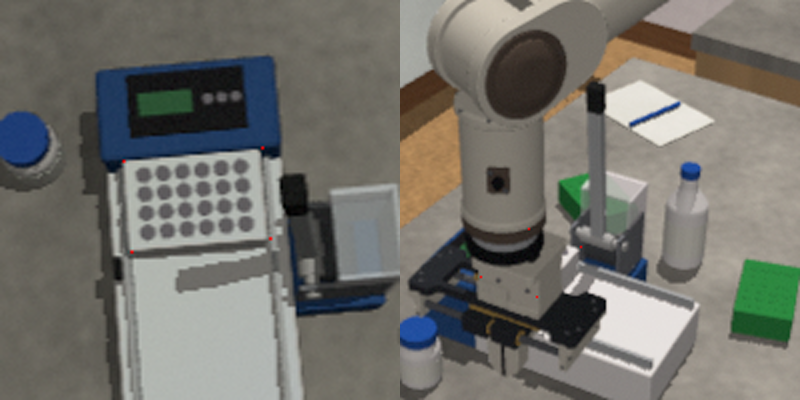

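The plate's corners match the predicted home position, its far edge touches the blue wall, the arm stands at its stop and the bystanders haven't moved. I hand in.

```bash
python3 -c "
from h import *
print(env.job_done())"
```

```text
the job is handed in; nothing more can be done
None
```

The barrier arm is raised and stays up by itself, and the plate is fully home against the blue end wall. I handed the job in at about 18.6 s, well under the 48 s limit.

- **Raising the arm:** The tool can only point down, so I could not get a fingertip under the arm. Instead I pressed shut fingers against its end face, with at most about 13 N measured, and pushed it steadily up its arc to about 1.05 rad. When I backed off it swung on to its 1.48 rad stop, and it was still there in the last picture.
- **Pushing the plate:** I pushed it along the lane until it stopped firmly at about 13 N. The tool was then at station x = -6 mm, against a predicted -7 mm.

**Last checks:**
- The plate's four top corners match the home position in the top view, with no visible gap to the wall.
- The jar, bottle and tip box were found within about 4 mm of where they started, which is the detector's accuracy.
- The robot stands clear with no force beyond sensor noise.

**What disagreed:**
- The plate detector also reported the green look-alikes, and in the last side view it placed the plate wrongly because the wrist was hiding it. I relied on the top view and the contact stop instead.
- At the final stop the fingers also felt about 10 N upward, so the plate was pressed down and not lifted.

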